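Release the ratchet of a bonding press and ease its weight down on to a glued case

TASK

The head of the blue bonding press hangs on its ratchet above a freshly glued black adapter case. Press the red lever fully down, then take the crank, wind it back up a little until the pawl springs clear, and let the crank turn back slowly under the load until the head rests with its weight on the case: do not let it run or drop, do not force it down with the crank, and keep hold until it stands on the case. Only then let go, leaving the lever down, and do not disturb the case, the head or the things around with the robot.

Things in the scene. Friction and masses are not known exactly. Their poses are not given: they have to be found in the camera images.
- press: Blue and grey bench press, screwed down, 200 x 250 mm base 32 mm thick. Origin: on the bench under the centre of its grey column (44 x 50 mm, 252 mm tall). Its front (its -x) faces the robot, turned by its yaw; +y is its left as the robot sees it, z up. The blue gearbox on the column's front reaches to x = -47 mm, y = -58 to +42 mm, z = 76 to 160 mm. Offsets below are in this frame.
- axle (a point): Centre of the steel ratchet wheel (16 hooked teeth, 64 mm across) on the crank axle, at x -53, y 0, z 125 mm in the press frame. The axle lies along the press's x axis.
- handle (a point): Middle of the black round crank grip (21 mm diameter, 50 mm long, parallel to the axle, spinning freely on its pin). It lies 51.5 mm in front (-x) of the axle point and runs round the axle on a circle of 60 mm radius, y = 60 cos(a), z = 125 + 60 sin(a) mm, with a = 0.524 rad + crank angle.
- crank (a joint): Crank angle, rad: about 0 at the start (handle at the upper left as the robot sees it). Grows as the head is let down: the handle goes up over the top and to the right (clockwise seen by the robot). Negative is winding the head up, possible to -0.40. The hanging head pulls the crank towards positive with 0.24 to 0.36 N m (4 to 6 N at the grip); there is hardly any brake, so it runs away if the pawl is clear and nobody holds it.
- release_lever (a joint): Red lever at the right of the wheel, rad: 0 to 0.1 up (as found, ratchet holds), 0.75 fully down (release), against a stop. Its rod is 9 mm thick. It pivots at x -53, y -43, z 105 mm in the press frame, stays where it is left, and needs 2 to 3 N at its knob. It only preloads the pawl by a light spring: under load the hooked tooth holds the pawl in, and it springs clear only when the lever is down and the crank is wound up 0.06 to 0.12 rad (4 to 7 mm at the grip).
- lever_knob (a point): Middle of the red knob (16 mm across, 28 mm long along x) at the lever's end, 96 mm from its pivot: 0.65 to 0.75 rad above level at the start, level (105 mm high) and to the right (-y) of the pivot when fully down.
- pawl_nose (a point): Tip of the small brass pawl on the lever's pivot. About 29 mm from the axle point while it bites; 36 mm or more when it is clear of the teeth (they reach 32 mm).
- press_head: Weighted head (0.8 to 1.2 kg, two steel discs on top, black rubber foot 46 x 70 mm below), guided up and down left of the column at x 0, y +108 mm in the press frame. Origin: centre of the foot's underside if screwed fully in; 122 mm high at crank angle 0, sinking 30 mm per rad. The foot is screwed out an unknown 0 to 9 mm lower, so landing must be felt. Never sink faster than 6 cm/s.
- anvil: Aluminium table under the head, fixed; it is set to a different height each time. Origin: centre of the underside of its 8 mm plate; the case stands on its top, 8 mm above, between 4 mm lips.
- adapter_1: The glued black adapter case, 32 x 64 x 26 mm tall, lying loose on the anvil; origin at the centre of its underside. Its glue joint stands the weight of the head but must not be pressed with more than about 20 N.
- solder_spool: Bystander: blue and white wire reel, 55 mm across, 47 mm tall; origin under its centre.
- blue_cap_jar: Bystander: white jar with blue cap, 56 mm across, 104 mm tall; origin under its centre.
- multimeter: Bystander: black hand meter lying on its back, 140 x 75 x 41 mm; origin under its centre.
- esd_brush: Bystander: flat black brush, 152 mm long, 10 mm high; origin under its centre.
- tape_1: Bystander: roll of black tape, 62 mm across, 19 mm high; origin under its centre.

How it is judged:
By the outcome, as a careful person would: the job done as asked, in the order asked, and still so for the second after the job is handed in, with the robot touching nothing.
It also fails if it takes over 64 s, if anything falls off the work surface, if the arm or the gripper's body presses on something with over 40 N, if the wrist force passes 120 N, or if a joint passes its speed limit or range.

ROBOT

A 6-joint arm with a two-finger parallel gripper is mounted at the origin on a cart in front of the work surface, level with it; the furniture and walls round the work are solid. World frame = base frame: x ahead of the robot, y to its left, z up, the work surface at z = 0. Lengths are in m, angles in rad, forces in N, time in s.
With the tool pointing down it reaches from about 0.275 to 0.85 m from the base axis. Payload 5.2 kg.
Tool frame: the origin (TCP) lies between the finger pads; the fingertips stand 17 mm ahead of it and the grasp point (between the pads) lies 2 mm behind it (arm.tcp_to_tips is the distance from the TCP to the fingertips, in m); z points along the fingers, y is the line along which they close (so a half turn about z gives the same grasp; the last joint's range is limited). The gripper opens to 85 mm and grips with 20 to 120 N. Pads are 22 mm wide; open, the fingers measure 114 mm over their backs; the gripper's body (76 mm by 85 mm) begins 54 mm behind the grasp point. The pads swing forward as they close: fully open they stand 13 mm farther back than shut.
Start: joints at [0.898, 0.259, 1.535, -0, 1.348, -0.203], TCP at [0.249, 0.49, 0.248] pointing down, gripper open.
Joint ranges: [-3.14, 3.14], [-0.91, 2.08], [0.19, 2.58], [-1.22, 4.36], [0.22, 2.71], [-3.12, 3.12]. Speed limits (rad/s): [2.57, 2.57, 3.14, 3.14, 3.14, 3.14].

INTERFACE

Orientations are given as a 3x3 rotation matrix whose columns are the frame's x, y, z axes.
In Python, from workcell import arm, viewer gives the robot as it stands. The module is installed in compiled form; this text tells all that it offers.
- The arm moves only by the shell command python3 -m jog 'ROWS' [FORCE]. ROWS is JSON, a list of rows, each an object of numbers: "tx", "ty", "tz": the shift along the world's x, y, z in cm; "rx", "ry", "rz": the turn, a rotation vector about the world's x, y, z in rad; "hand": the opening, from 0 (shut) to 1 (fully open). In form: [{"tx": .., "ty": .., "tz": .., "rx": .., "ry": .., "rz": .., "hand": ..}, ...]. A call has 1 to 8 rows; each row shifts and turns the commanded pose from where the row before left it; what a row does not reach is not made up. A row lasts 1/8 s, in which the tool goes at most 62.5 mm and 10.7 degrees, less where a joint would pass 70% of its speed; a pose out of reach is approached as far as the arm can. A call is refused whole if a number of a shift passes 6.25 or a number of a turn 0.188, either way. A call with a gripper value outside its range is refused whole. The fingers move at their own pace and stop on an object; FORCE is the grip in N (left out, the last holds). Time passes only in rows, so rows that do not move let the fingers close. It gives the time, the measured TCP pose, the force, the opening and the grip force at its end, in the units of the state.
- arm.get_obs(): the state, without advancing time (a new reading comes with each control period).
- viewer.grab_frame(name): name is "scene" or "top" or "wrist"; returns a dict with "frame" (400x640x3 uint8, blue, green, red), "intrinsics" (3x3 intrinsics, pixels), "rvec" (rotation vector, rad) and "tvec" (3), from world to camera coordinates, as OpenCV has them; the wrist camera has in their place "tool_from_camera" (4x4, takes a point from camera to tool coordinates, whose origin is the TCP and whose axes are the flange's). Camera axes: x right, y down, z forward; pixel columns grow to the right and rows downward; lengths in m; the calibration is good to about 2 mm. A picture is of the moment at which its call begins: read the wrist's pose just before it. There is no depth.
- arm.finish_job(): hands the job in; it is judged then, once.
The state is a dict: "time_s": time; "q": joint angles; "joint_velocities": joint speeds; "joint_torque": joint torques, N m; "tcp_pos": TCP position; "ee_rot": TCP orientation; "contact_force": force on the tool from outside, world axes, zero at the start; "moment": the same for the moment, N m; "opening": finger opening in m; "finger_force": force on a finger pad.
Only numpy, scipy, OpenCV 4.12 (cv2) and the standard library are available. Lean on these libraries where they do the work, as an engineer would, in place of code of your own. Each camera call takes 0.05 s, during which the arm holds its last target. There are 200 camera calls.

## Working session

There is one attempt and no reset: what is moved stays moved. The work goes in short steps, Python scripts to look and compute and a shell command to move; the robot and the scene stay as the last step left them, time stands still between calls to the robot, and variables do not carry over. Pictures are saved under pics/ and viewed, at most 10 in all, crops included, and the job is handed in when it is done.

```bash
mkdir -p pics; python3 - <<'E'
from workcell import arm, viewer
import cv2,numpy as np
o=arm.get_obs(); print(o)
for n in("scene","top"):
    f=viewer.grab_frame(n); cv2.imwrite(f"pics/{n}0.png",f["frame"]); print(n,f["intrinsics"],f["rvec"],f["tvec"])
    np.savez(f"{n}.npz",K=f["intrinsics"],r=f["rvec"],t=f["tvec"])
print(viewer.grab_frame("wrist")["tool_from_camera"])
E
```

```text
{'time_s': 0.0, 'q': array([ 8.98217782e-01,  2.59326438e-01,  1.53610756e+00,  1.88474900e-06,
        1.34800702e+00, -2.02822396e-01]), 'joint_velocities': array([ 2.78146652e-03, -1.85908456e-03, -3.69554802e-04,  1.51064263e-03,
        6.22894109e-05,  1.80029447e-03]), 'joint_torque': array([-1.13931030e-03, -4.46027398e+01, -2.90572304e+01, -3.64951065e-04,
        1.14588920e-02,  2.95380096e-05]), 'tcp_pos': array([0.24863244, 0.49002067, 0.24747376]), 'ee_rot': array([[-8.91678294e-01,  4.52668191e-01, -1.15297958e-03],
       [ 4.52669505e-01,  8.91677202e-01, -1.44468013e-03],
       [ 3.74124858e-04, -1.81010861e-03, -9.99998292e-01]]), 'contact_force': array([ 0.2908306 , -0.12528585, -0.50663815]), 'moment': array([ 0.03412624,  0.01335722, -0.00612084]), 'finger_force': 0.0, 'opening': 0.0851488865493557}
scene [[507.31672953   0.         319.98764331]
 [  0.         507.31672953 204.23821687]
 [  0.           0.           1.        ]] [ 2.12081925 -1.66239559  0.4654893 ] [-0.21517508  0.4760538   1.49783956]
top [[389.11127644   0.         326.89865836]
 [  0.         389.11127644 203.1752672 ]
 [  0.           0.           1.        ]] [ 2.16943934 -2.12222731  0.1194135 ] [-0.08491589  0.52911734  1.38984551]
[[ 2.13720703e-04 -9.57441611e-01 -2.88626948e-01  7.34962036e-02]
 [ 9.99999529e-01 -6.87588928e-05  9.68562464e-04 -1.26770634e-03]
 [-9.47187675e-04 -2.88627019e-01  9.57441145e-01 -1.25443941e-01]
 [ 0.00000000e+00  0.00000000e+00  0.00000000e+00  1.00000000e+00]]
```

View pics/scene0.png

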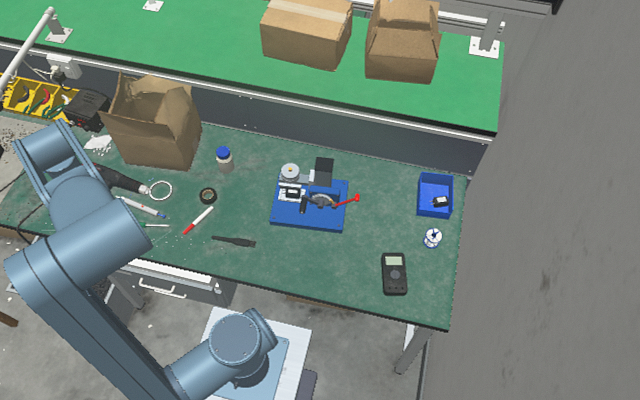

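View pics/top0.png

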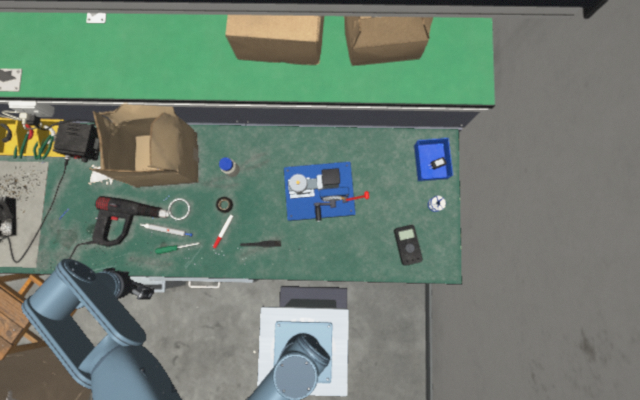

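```bash
python3 - <<'E'
import cv2,numpy as np
a=cv2.imread("pics/scene0.png")[145:240,260:370]; b=cv2.imread("pics/top0.png")[150:230,275:385]
s=7
a=cv2.resize(a[:80+15],None,fx=3.6*2,fy=3.6*2,interpolation=cv2.INTER_CUBIC)[:,:]
b=cv2.resize(b,None,fx=7.2,fy=7.2,interpolation=cv2.INTER_CUBIC)
cv2.imwrite("pics/b.png",b[:600,:800])
a=a[:600]
# second via two-panel
print(a.shape,b.shape)
cv2.imwrite("pics/a.png",a[:600,:800])
E
```

```text
(600, 792, 3) (576, 792, 3)
```

View pics/b.png

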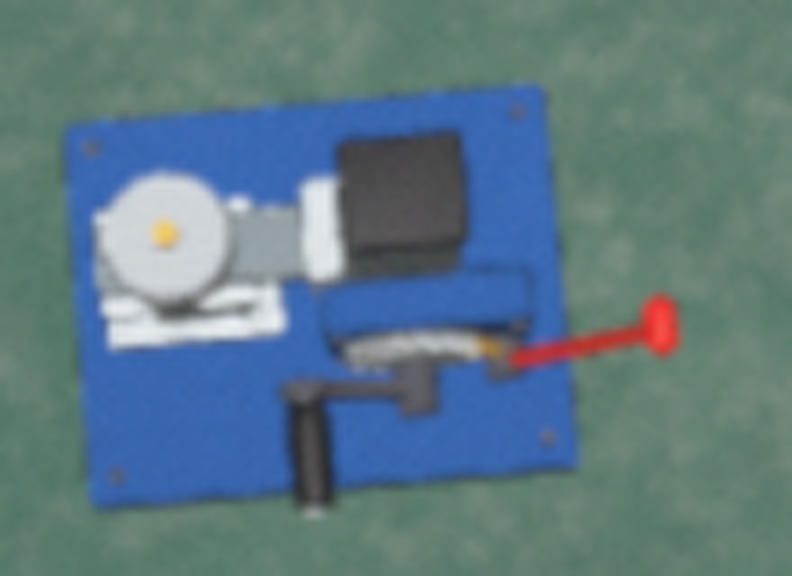

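View pics/a.png

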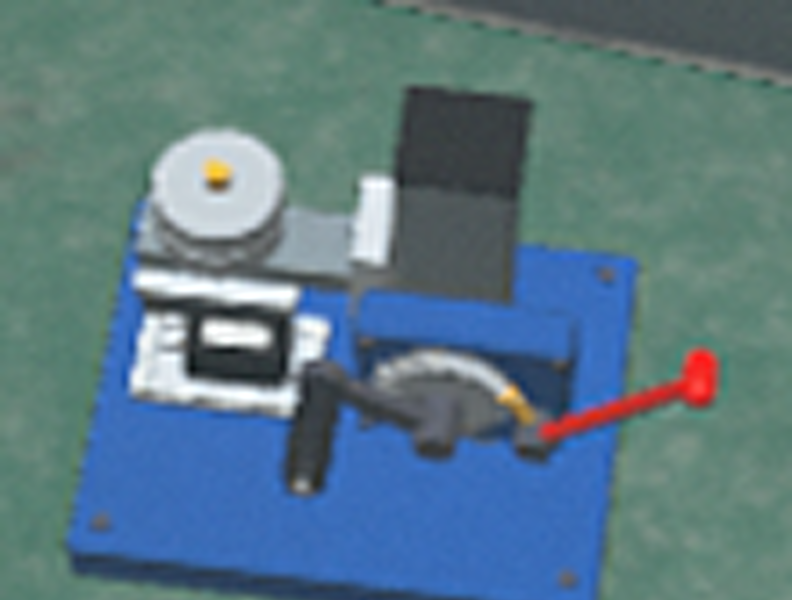

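```bash
cat > h.py <<'E'
import numpy as np,cv2
from scipy.optimize import least_squares
C={n:np.load(f"{n}.npz") for n in("top","scene")}
def proj(n,P): c=C[n]; return cv2.projectPoints(np.array(P,float).reshape(-1,3),c["r"],c["t"],c["K"],None)[0][:,0]
def ray(n,uv,z):
    c=C[n];R=cv2.Rodrigues(c["r"])[0];d=R.T@np.linalg.solve(c["K"],[*uv,1]);o=-R.T@c["t"].ravel();return o+d*(z-o[2])/d[2]
def crop(n,p): o={"top":(275,150),"scene":(260,145)}[n]; return (np.array(p)+.5)/7.2-.5+np.array(o)
E
python3 - <<'E'
from h import *
B=np.array([ray("top",crop("top",p),.032) for p in[(67,126),(545,88),(578,467),(93,508)]])
print("base",B.round(4),np.linalg.norm(B-np.roll(B,-1,0),axis=1))
yaw0=np.arctan2(*(B[0]+B[1]-B[2]-B[3])[[1,0]]);print(yaw0)
kn=lambda l:(-.053,-.043-.096*np.cos(l),.105+.096*np.sin(l))
hd=lambda a,x:(x,.06*np.cos(.524+a),.125+.06*np.sin(.524+a))
O=[("top",[(338,142),(462,133),(467,240),(345,250)],"c"),("scene",[(405,88),(530,98),(518,197),(395,185)],"c"),("top",(658,325),"k"),("scene",(702,378),"k"),("top",(307,450),"h"),("scene",(311,432),"h")]
def res(p,full=0):
    x,y,w,l,a=p;r=[]
    for n,q,k in O:
        uv=crop(n,np.mean(q,0) if k=="c" else q)
        P={"c":(0,0,.252),"k":kn(l),"h":hd(a,-.1045)}[k]
        c,s=np.cos(w),np.sin(w)
        r.append(proj(n,(x+c*P[0]-s*P[1],y+s*P[0]+c*P[1],P[2]))[0]-uv)
    r=np.array(r)
    if full: return r
    return np.r_[r.ravel(),(w-yaw0)*60,(l-.7)*15,a*20]
s=least_squares(res,[.5,-.1,yaw0,.7,0]);print(s.x.round(4));print(res(s.x,1).round(2))
E
```

```text
base [[ 0.6629  0.0897  0.032 ]
 [ 0.6877 -0.1563  0.032 ]
 [ 0.4918 -0.176   0.032 ]
 [ 0.4657  0.0691  0.032 ]] [0.24726076 0.19681839 0.24651309 0.19828237]
0.10213119086097983
[ 0.5892 -0.087   0.0871  0.716   0.0296]
[[ 0.02 -0.46]
 [-0.07 -1.08]
 [ 0.59 -0.61]
 [-0.18 -0.13]
 [ 0.32  1.1 ]
 [-0.59  0.95]]
```

```bash
python3 -m jog '[{"tx":1.1,"ty":-3.7,"tz":0.9,"rz":0.035},{"tx":1.1,"ty":-3.7,"tz":0.9,"rz":0.035},{"tx":1.1,"ty":-3.7,"tz":0.9,"rz":0.035},{"tx":1.1,"ty":-3.7,"tz":0.9,"rz":0.035},{"tx":1.1,"ty":-3.7,"tz":0.9,"rz":0.035},{"tx":1.1,"ty":-3.7,"tz":0.9,"rz":0.035},{"tx":1.1,"ty":-3.7,"tz":0.9,"rz":0.035},{"tx":1.1,"ty":-3.7,"tz":0.9,"rz":0.035}]'
python3 -m jog '[{"tx":1.1,"ty":-3.7,"rz":0.035},{"tx":1.1,"ty":-3.7,"rz":0.035},{"tx":1.1,"ty":-3.7,"rz":0.035},{"tx":1.1,"ty":-3.7,"rz":0.035},{"tx":1.1,"ty":-3.7,"rz":0.035},{"tx":1.1,"ty":-3.7,"rz":0.035},{"tx":1.1,"ty":-3.7,"rz":0.035},{"tx":1.1,"ty":-3.7,"rz":0.035,"hand":0}]'
python3 -m jog '[{"hand":0},{},{}]'
cat >> h.py <<'E'
def wrist(name):
    from workcell import arm,viewer
    o=arm.get_obs();f=viewer.grab_frame("wrist");cv2.imwrite(f"pics/{name}.png",f["frame"])
    T=np.eye(4);T[:3,:3]=o["ee_rot"];T[:3,3]=o["tcp_pos"];T=T@f["tool_from_camera"]
    W=np.linalg.inv(T);np.savez(f"{name}.npz",K=f["intrinsics"],r=cv2.Rodrigues(W[:3,:3])[0],t=W[:3,3]);C[name]=np.load(f"{name}.npz")
    return o
E
python3 -c "
from h import *
o=wrist('w1');print(o)"
```

```text
{'time_s': 0.15, 'q': array([ 8.98193077e-01,  2.59197322e-01,  1.53577678e+00, -7.61459123e-06,
        1.34798479e+00, -2.02800620e-01]), 'joint_velocities': array([ 0.00095219, -0.00187765, -0.00182587,  0.00015034,  0.00149779,
       -0.00029908]), 'joint_torque': array([ 9.29214075e-04, -4.46390462e+01, -2.90817010e+01, -3.60917356e-04,
        8.08295474e-03, -2.11972656e-05]), 'tcp_pos': array([0.2487507 , 0.49014278, 0.24767599]), 'ee_rot': array([[-8.91658308e-01,  4.52708237e-01, -8.45393703e-04],
       [ 4.52708947e-01,  8.91657702e-01, -1.07330532e-03],
       [ 2.67907645e-04, -1.33973890e-03, -9.99999067e-01]]), 'contact_force': array([-0.45957159,  0.33970887, -0.61588106]), 'moment': array([-0.02700304, -0.02342534,  0.00291469]), 'finger_force': 0.0, 'opening': 0.0851771490189829}invalid input
invalid input
invalid input
```

View pics/w1.png

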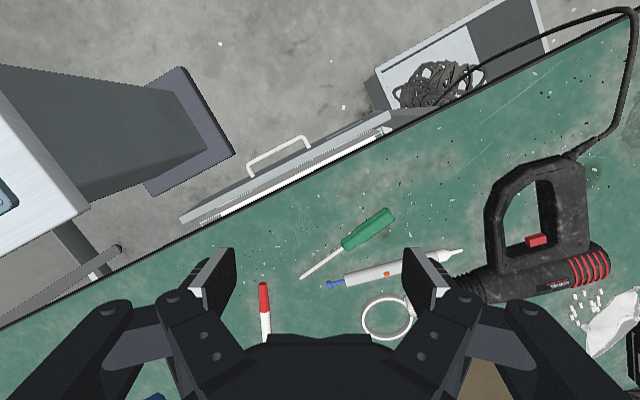

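```bash
python3 -m jog '[{"tx":1.1,"ty":-3.7,"tz":0.9,"rx":0,"ry":0,"rz":0.035,"hand":0},{"tx":1.1,"ty":-3.7,"tz":0.9,"rx":0,"ry":0,"rz":0.035,"hand":0},{"tx":1.1,"ty":-3.7,"tz":0.9,"rx":0,"ry":0,"rz":0.035,"hand":0},{"tx":1.1,"ty":-3.7,"tz":0.9,"rx":0,"ry":0,"rz":0.035,"hand":0},{"tx":1.1,"ty":-3.7,"tz":0.9,"rx":0,"ry":0,"rz":0.035,"hand":0},{"tx":1.1,"ty":-3.7,"tz":0.9,"rx":0,"ry":0,"rz":0.035,"hand":0},{"tx":1.1,"ty":-3.7,"tz":0.9,"rx":0,"ry":0,"rz":0.035,"hand":0},{"tx":1.1,"ty":-3.7,"tz":0.9,"rx":0,"ry":0,"rz":0.035,"hand":0}]'
```

```text
time_s: 1.2
tcp_pos: [0.337, 0.1932, 0.3206]
ee_rot: [[-0.982, 0.187, 0.0], [0.187, 0.982, 0.0], [-0.0, 0.0, -1.0]]
contact_force: [1.0, -0.6, 0.1]
opening: -0.0004
finger_force: 0.0
```

```bash
python3 -m jog '[{"tx":1.1,"ty":-3.7,"tz":0,"rx":0,"ry":0,"rz":0.035,"hand":0},{"tx":1.1,"ty":-3.7,"tz":0,"rx":0,"ry":0,"rz":0.035,"hand":0},{"tx":1.1,"ty":-3.7,"tz":0,"rx":0,"ry":0,"rz":0.035,"hand":0},{"tx":1.1,"ty":-3.7,"tz":0,"rx":0,"ry":0,"rz":0.035,"hand":0},{"tx":1.1,"ty":-3.7,"tz":0,"rx":0,"ry":0,"rz":0.035,"hand":0},{"tx":1.1,"ty":-3.7,"tz":0,"rx":0,"ry":0,"rz":0.035,"hand":0},{"tx":1.1,"ty":-3.7,"tz":0,"rx":0,"ry":0,"rz":0.035,"hand":0},{"tx":1.1,"ty":-3.7,"tz":0,"rx":0,"ry":0,"rz":0.035,"hand":0}]'
python3 -c "
from h import *
o=wrist('w2');print(o['tcp_pos'],C['w2']['K'])"
```

```text
time_s: 2.2
tcp_pos: [0.4251, -0.1028, 0.3202]
ee_rot: [[-0.996, -0.091, 0.0], [-0.091, 0.996, 0.0], [-0.0, 0.0, -1.0]]
contact_force: [0.5, -0.2, -0.4]
opening: 0.0001
finger_force: 0.0
[ 0.42506449 -0.10281561  0.32024236] [[282.62656843   0.         318.56158956]
 [  0.         282.62656843 198.78115048]
 [  0.           0.           1.        ]]
```

View pics/w2.png

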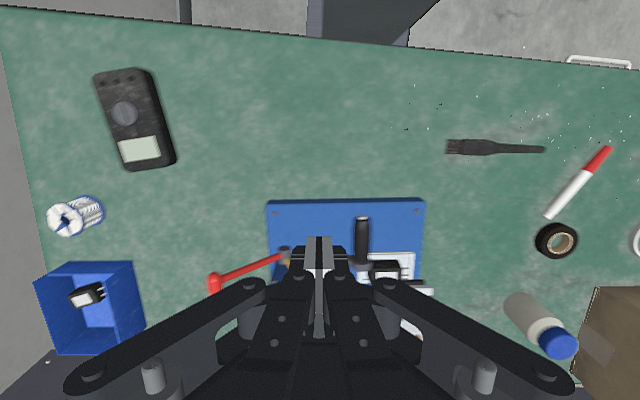

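```bash
python3 - <<'E'
from h import *
C["w2"]=np.load("w2.npz")
a,b=ray("w2",(267,202),.032),ray("w2",(424,199),.032); print(a,b,np.linalg.norm(a-b),"yaw",np.arctan2(-(b-a)[0],(b-a)[1]))
print("knob",ray("w2",(214,285),.168), "top",ray("top",crop("top",(658,325)),.168),"scene",ray("scene",crop("scene",(702,378)),.168))
print("hfront",ray("w2",(361,219),.155),"rear",ray("w2",(362,262),.155))
for n,p in(("top",(307,450)),("scene",(311,432))): print("hmid",n,ray(n,crop(n,p),.155))
for w in(.087,.095):
    c,s=np.cos(w),np.sin(w)
    for P in((-.053,-.043-.096*np.cos(.7)),(-.1295,.052),(-.1045,.052)): print(w,.5892+c*P[0]-s*P[1],-.087+s*P[0]+c*P[1])
E
```

```text
[ 0.48801384 -0.17725241  0.032     ] [0.46134397 0.06169542 0.032     ] 0.24043158454697575 yaw 0.11115370931258561
knob [ 0.54691372 -0.21116808  0.168     ] top [ 0.5443885  -0.20468508  0.168     ] scene [ 0.54614225 -0.20724893  0.168     ]
hfront [ 0.4575549  -0.05387389  0.155     ] rear [ 0.50992106 -0.04561604  0.155     ]
hmid top [ 0.48450433 -0.04403431  0.155     ]
hmid scene [ 0.48537548 -0.04592999  0.155     ]
0.087 0.5465166411145725 -0.20758970340357777
0.087 0.455671488568545 -0.04644896259157092
0.087 0.48057693573032495 -0.044276705315881106
0.095 0.5474827143117125 -0.20792730778243124
0.095 0.4553513566191987 -0.047518476914902415
0.095 0.48023862893807984 -0.04514704769903848
```

```bash
python3 -m jog '[{"tx":3.1,"ty":-2.6,"tz":0,"rx":0,"ry":0,"rz":0,"hand":0},{"tx":3.1,"ty":-2.6,"tz":0,"rx":0,"ry":0,"rz":0,"hand":0},{"tx":3.1,"ty":-2.6,"tz":0,"rx":0,"ry":0,"rz":0,"hand":0},{"tx":3.1,"ty":-2.8,"tz":0,"rx":0,"ry":0,"rz":0,"hand":0},{"tx":0,"ty":0,"tz":-3,"rx":0,"ry":0,"rz":0,"hand":0},{"tx":0,"ty":0,"tz":-3,"rx":0,"ry":0,"rz":0,"hand":0},{"tx":0,"ty":0,"tz":-3,"rx":0,"ry":0,"rz":0,"hand":0},{"tx":0,"ty":0,"tz":-1.5,"rx":0,"ry":0,"rz":0,"hand":0}]'
python3 -c "
from h import *
o=wrist('w3');print(o['tcp_pos'],o['contact_force'])"
```

```text
time_s: 3.25
tcp_pos: [0.5482, -0.207, 0.2133]
ee_rot: [[-0.996, -0.09, -0.003], [-0.09, 0.996, 0.002], [0.003, 0.002, -1.0]]
contact_force: [0.0, 0.0, 0.1]
opening: -0.0
finger_force: 0.0
[ 0.54816414 -0.20695831  0.21328103] [0.03985131 0.03946803 0.12073868]
```

View pics/w3.png

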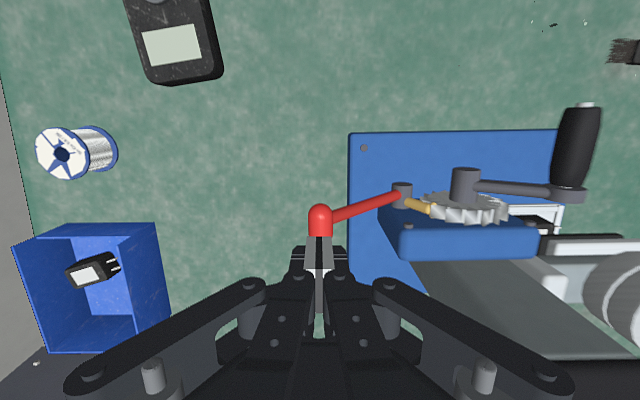

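```bash
python3 - <<'E'
from h import *
C["w3"]=np.load("w3.npz")
print("predicted knob px",proj("w3",[(.535,-.210,.168),(.549,-.209,.168),(.563,-.208,.168)]))
print("knob front",ray("w3",(320,213),.168))
print("handle front",ray("w3",(587,105),.155),"rear",ray("w3",(570,190),.155))
print("hub front",ray("w3",(463,173),.125),"pivot",ray("w3",(402,187),.105))
for w in(.10,):
    c,s=np.cos(w),np.sin(w)
    for P in((-.067,-.116),(-.1295,.052),(-.0795,.052),(-.053,-.043)): print(P,.5915+c*P[0]-s*P[1],-.088+s*P[0]+c*P[1])
E
```

```text
predicted knob px [[316.95019575 212.71891533]
 [316.57811833 232.94683003]
 [316.22186137 252.31466866]]
knob front [ 0.53501545 -0.20803645  0.168     ]
handle front [ 0.45425685 -0.04934254  0.155     ] rear [ 0.50816537 -0.04109192  0.155     ]
hub front [ 0.50783784 -0.09965249  0.125     ] pivot [ 0.52754533 -0.13795418  0.105     ]
(-0.067, -0.116) 0.5364153972574044 -0.21010932208758848
(-0.1295, 0.052) 0.4574556229308606 -0.049188210861306904
(-0.0795, 0.052) 0.5072058311947619 -0.044196540028965496
(-0.053, -0.043) 0.5430576161560783 -0.13607635018923697
```

```bash
python3 -m jog '[{"tx":0,"ty":-0.1,"tz":-1.6,"rx":0,"ry":0,"rz":0,"hand":0},{"tx":0,"ty":-0.7,"tz":-0.8,"rx":0,"ry":0,"rz":0,"hand":0},{"tx":0.1,"ty":-0.6,"tz":-1.2,"rx":0,"ry":0,"rz":0,"hand":0},{"tx":0.1,"ty":-0.5,"tz":-1.2,"rx":0,"ry":0,"rz":0,"hand":0},{"tx":0.1,"ty":-0.3,"tz":-1.0,"rx":0,"ry":0,"rz":0,"hand":0},{"tx":0,"ty":-0.1,"tz":-1.0,"rx":0,"ry":0,"rz":0,"hand":0},{"tx":0,"ty":-0.1,"tz":-0.4,"rx":0,"ry":0,"rz":0,"hand":0}]'
python3 -m jog '[{"tx":0,"ty":0,"tz":-0.4,"rx":0,"ry":0,"rz":0,"hand":0}]'
python3 -m jog '[{"tx":0,"ty":0,"tz":-0.3,"rx":0,"ry":0,"rz":0,"hand":0}]'
```

```text
time_s: 4.18
tcp_pos: [0.5517, -0.2311, 0.1422]
ee_rot: [[-0.996, -0.09, -0.001], [-0.09, 0.996, 0.001], [0.001, 0.001, -1.0]]
contact_force: [-0.4, 0.0, 1.5]
opening: 0.0001
finger_force: 0.7
time_s: 4.3
tcp_pos: [0.5518, -0.2314, 0.139]
ee_rot: [[-0.996, -0.09, -0.0], [-0.09, 0.996, 0.0], [0.0, 0.0, -1.0]]
contact_force: [0.3, -1.1, 2.2]
opening: -0.0003
finger_force: 0.8
time_s: 4.42
tcp_pos: [0.5519, -0.2315, 0.1362]
ee_rot: [[-0.996, -0.09, -0.0], [-0.09, 0.996, -0.0], [0.0, -0.0, -1.0]]
contact_force: [-0.9, -1.0, 1.2]
opening: -0.0001
finger_force: 0.8
```

```bash
for i in 1; do python3 -m jog '[{"tx":0,"ty":0,"tz":-0.3,"rx":0,"ry":0,"rz":0,"hand":0},{"tx":0,"ty":0,"tz":-0.2,"rx":0,"ry":0,"rz":0,"hand":0}]'; done
python3 -m jog '[{"tx":0,"ty":0,"tz":-0.1,"rx":0,"ry":0,"rz":0,"hand":0},{"tx":0,"ty":0,"tz":0,"rx":0,"ry":0,"rz":0,"hand":0}]'
```

```text
time_s: 4.68
tcp_pos: [0.5521, -0.2316, 0.1313]
ee_rot: [[-0.996, -0.09, 0.0], [-0.09, 0.996, -0.0], [-0.0, -0.0, -1.0]]
contact_force: [-1.7, -0.8, 0.5]
opening: -0.0
finger_force: 0.8
time_s: 4.92
tcp_pos: [0.552, -0.2314, 0.1302]
ee_rot: [[-0.996, -0.09, -0.0], [-0.09, 0.996, 0.0], [0.0, 0.0, -1.0]]
contact_force: [0.2, -0.7, 0.8]
opening: -0.0001
finger_force: 0.4
```

```bash
python3 -m jog '[{"tx":0,"ty":0,"tz":-0.1,"rx":0,"ry":0,"rz":0,"hand":0},{"tx":0,"ty":0,"tz":0,"rx":0,"ry":0,"rz":0,"hand":0}]'
python3 -m jog '[{"tx":0,"ty":0,"tz":-0.1,"rx":0,"ry":0,"rz":0,"hand":0},{"tx":0,"ty":0,"tz":0,"rx":0,"ry":0,"rz":0,"hand":0}]'
python3 -m jog '[{"tx":0,"ty":0,"tz":-0.1,"rx":0,"ry":0,"rz":0,"hand":0},{"tx":0,"ty":0,"tz":0,"rx":0,"ry":0,"rz":0,"hand":0}]'
```

```text
time_s: 5.18
tcp_pos: [0.552, -0.2315, 0.1295]
ee_rot: [[-0.996, -0.09, 0.0], [-0.09, 0.996, 0.0], [-0.0, 0.0, -1.0]]
contact_force: [-0.3, -0.0, 3.4]
opening: 0.0002
finger_force: 1.4
time_s: 5.42
tcp_pos: [0.5521, -0.2315, 0.1292]
ee_rot: [[-0.996, -0.09, 0.001], [-0.09, 0.996, -0.0], [-0.001, -0.0, -1.0]]
contact_force: [-1.5, 0.5, 6.6]
opening: -0.0002
finger_force: 3.7
time_s: 5.68
tcp_pos: [0.5522, -0.2315, 0.1289]
ee_rot: [[-0.996, -0.09, 0.001], [-0.09, 0.996, -0.001], [-0.001, -0.001, -1.0]]
contact_force: [-3.3, 1.4, 11.6]
opening: -0.0001
finger_force: 5.9
```

```bash
python3 -m jog '[{"tx":0,"ty":0,"tz":2,"rx":0,"ry":0,"rz":0,"hand":0},{"tx":0,"ty":0,"tz":4,"rx":0,"ry":0,"rz":0,"hand":0},{"tx":0,"ty":0,"tz":4,"rx":0,"ry":0,"rz":0,"hand":0},{"tx":-1.5,"ty":3.7,"tz":3,"rx":0,"ry":0,"rz":0,"hand":0.7},{"tx":-1.5,"ty":3.7,"tz":0,"rx":0,"ry":0,"rz":0,"hand":0.7},{"tx":-1.5,"ty":3.7,"tz":0,"rx":0,"ry":0,"rz":0,"hand":0.7},{"tx":-1.5,"ty":3.7,"tz":0,"rx":0,"ry":0,"rz":0.01,"hand":0.7},{"tx":-1,"ty":3.7,"tz":0,"rx":0,"ry":0,"rz":0,"hand":0.7}]'
python3 -m jog '[{"tx":0,"ty":0,"tz":-1.5,"rx":0,"ry":0,"rz":0,"hand":0.7},{"tx":0,"ty":0,"tz":0,"rx":0,"ry":0,"rz":0,"hand":0.7}]'
python3 -c "
from h import *
o=wrist('w4');print(o['tcp_pos'],o['contact_force'])"
```

```text
time_s: 6.68
tcp_pos: [0.4808, -0.0451, 0.2569]
ee_rot: [[-0.995, -0.1, -0.001], [-0.1, 0.995, 0.001], [0.001, 0.001, -1.0]]
contact_force: [0.5, 0.2, -0.2]
opening: 0.0595
finger_force: 0.0
time_s: 6.92
tcp_pos: [0.4812, -0.0465, 0.2408]
ee_rot: [[-0.995, -0.101, -0.003], [-0.101, 0.995, 0.001], [0.003, 0.001, -1.0]]
contact_force: [0.1, -1.3, -0.4]
opening: 0.0598
finger_force: 0.0
[ 0.4812014  -0.04647311  0.24081924] [ 0.09733521 -1.32869842 -0.36064402]
```

View pics/w4.png

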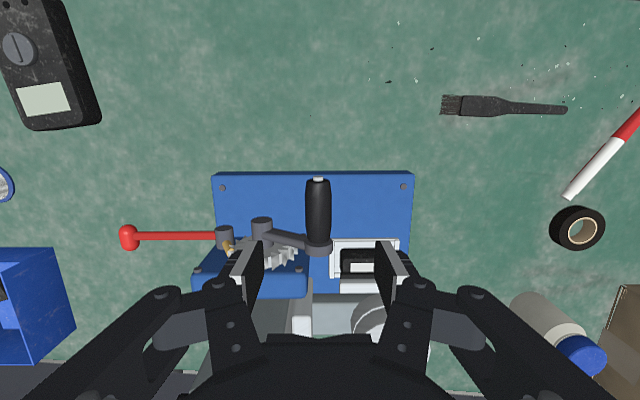

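```bash
python3 - <<'E'
from h import *
C["w4"]=np.load("w4.npz")
print("handle front",ray("w4",(317,180),.158),"rear",ray("w4",(319,243),.152))
print("hub",ray("w4",(261,221),.132))
c,s=np.cos(.1),np.sin(.1)
for a in(.45,.524,.6):
  P=(-.1045,.06*np.cos(a),.125+.06*np.sin(a));X=(.5915+c*P[0]-s*P[1],-.088+s*P[0]+c*P[1],P[2]);print(a,X,proj("w4",X))
print(proj("w4",(.5915-c*.0795-s*.052,-.088-s*.0795+c*.052,.155)))
E
```

```text
handle front [ 0.45524111 -0.05109708  0.158     ] rear [ 0.50974175 -0.04401364  0.152     ]
hub [ 0.5031524  -0.09630923  0.132     ]
0.45 (np.float64(0.4821283820841901), np.float64(-0.044675674992387), np.float64(0.15109793204667382)) [[321.65007418 211.30566061]]
0.524 (np.float64(0.4823357703162793), np.float64(-0.0467426397591882), np.float64(0.15502084581619485)) [[319.08769966 212.93169827]]
0.6 (np.float64(0.4825783002694417), np.float64(-0.0491598495643477), np.float64(0.15887854840370214)) [[315.98679492 214.584585  ]]
[[319.10170902 241.76279149]]
```

```bash
python3 -m jog '[{"tx":0,"ty":0,"tz":-3,"rx":0,"ry":0,"rz":0,"hand":0.7},{"tx":0,"ty":0,"tz":-3,"rx":0,"ry":0,"rz":0,"hand":0.7},{"tx":0,"ty":0,"tz":-1.8,"rx":0,"ry":0,"rz":0,"hand":0.7},{"tx":0,"ty":0,"tz":-1.0,"rx":0,"ry":0,"rz":0,"hand":0.7},{"tx":0,"ty":0,"tz":0,"rx":0,"ry":0,"rz":0,"hand":0.7}]'
python3 -m jog '[{"tx":0,"ty":0,"tz":0,"rx":0,"ry":0,"rz":0,"hand":0},{"tx":0,"ty":0,"tz":0,"rx":0,"ry":0,"rz":0,"hand":0},{"tx":0,"ty":0,"tz":0,"rx":0,"ry":0,"rz":0,"hand":0},{"tx":0,"ty":0,"tz":0,"rx":0,"ry":0,"rz":0,"hand":0}]' 60
```

```text
time_s: 7.6
tcp_pos: [0.4819, -0.0472, 0.1539]
ee_rot: [[-0.995, -0.099, -0.001], [-0.099, 0.995, 0.0], [0.001, 0.0, -1.0]]
contact_force: [-0.3, -0.4, -0.5]
opening: 0.0598
finger_force: 0.0
time_s: 8.1
tcp_pos: [0.4824, -0.0465, 0.1549]
ee_rot: [[-0.995, -0.1, 0.001], [-0.1, 0.995, -0.0], [-0.001, -0.0, -1.0]]
contact_force: [1.1, 1.1, 3.9]
opening: 0.0192
finger_force: 58.6
```

```bash
python3 -m jog '[{"tx":-0.01,"ty":0.15,"tz":-0.4,"rx":0,"ry":0,"rz":0,"hand":0},{"tx":-0.02,"ty":0.24,"tz":-0.4,"rx":0,"ry":0,"rz":0,"hand":0},{"tx":0,"ty":0,"tz":0,"rx":0,"ry":0,"rz":0,"hand":0}]'
python3 -m jog '[{"tx":-0.01,"ty":0.1,"tz":-0.28,"rx":0,"ry":0,"rz":0,"hand":0},{"tx":0,"ty":0,"tz":0,"rx":0,"ry":0,"rz":0,"hand":0}]'
python3 - <<'E'
from h import *
o=wrist('w5');print(o['tcp_pos'],o['contact_force'])
f=cv2.imread("pics/w5.png");cv2.imwrite("pics/w5c.png",cv2.resize(f[120:320,160:420],None,fx=3,fy=3))
E
```

```text
time_s: 8.48
tcp_pos: [0.482, -0.0426, 0.1467]
ee_rot: [[-0.995, -0.1, 0.001], [-0.1, 0.995, -0.0], [-0.001, -0.0, -1.0]]
contact_force: [-0.8, 0.8, 4.0]
opening: 0.0189
finger_force: 58.8
time_s: 8.72
tcp_pos: [0.4819, -0.0416, 0.1438]
ee_rot: [[-0.995, -0.1, 0.001], [-0.1, 0.995, 0.0], [-0.001, -0.0, -1.0]]
contact_force: [0.1, 1.6, 4.1]
opening: 0.0191
finger_force: 58.8
[ 0.48188536 -0.04163231  0.14382313] [0.09488093 1.64242314 4.13386698]
```

View pics/w5c.png

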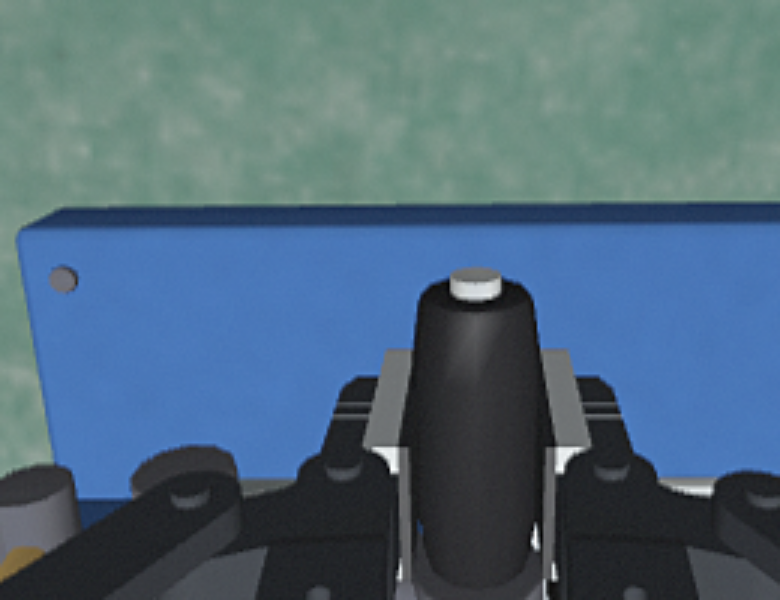

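```bash
python3 - <<'E'
from h import *
C["w4"]=np.load("w4.npz")
f=cv2.imread("pics/w4.png")[225:300,325:410]; g=cv2.imread("pics/scene0.png")[170:210,270:320]
A=cv2.resize(f,None,fx=8,fy=8,interpolation=cv2.INTER_CUBIC)[:600,:]
A=cv2.resize(A,(400,353)) if 0 else A
B=cv2.resize(g,None,fx=2.4,fy=2.4,interpolation=cv2.INTER_CUBIC)
M=np.zeros((600,800,3),np.uint8);M[:,:680]=A;M[:96,680:800]=B
cv2.imwrite("pics/m.png",M)
c,s=np.cos(.1),np.sin(.1)
W=lambda x,y,z:(.5915+c*x-s*y,-.088+s*x+c*y,z)
for z in(.07,.08,.09,.10):
  for x in(-.016,-.032):
    for dz in(0,-.026):
      P=[W(x,.108+d,z+dz) for d in(-.032,-.016,.016,.032)]
      print(z,x,dz,"w4m",((proj("w4",P)-(325,225)+.5)*8-.5).round().tolist(),"sc",((proj("scene",P)-(260,145)+.5)*7.2-.5).round().tolist())
E
```

```text
0.07 -0.016 0 w4m [[118.0, 284.0], [227.0, 284.0], [446.0, 284.0], [555.0, 284.0]] sc [[293.0, 362.0], [259.0, 358.0], [192.0, 349.0], [158.0, 345.0]]
0.07 -0.016 -0.026 w4m [[106.0, 202.0], [208.0, 202.0], [411.0, 202.0], [513.0, 202.0]] sc [[294.0, 390.0], [260.0, 386.0], [194.0, 378.0], [161.0, 374.0]]
0.07 -0.032 0 w4m [[120.0, 184.0], [231.0, 184.0], [453.0, 184.0], [564.0, 184.0]] sc [[287.0, 391.0], [253.0, 387.0], [186.0, 378.0], [152.0, 374.0]]
0.07 -0.032 -0.026 w4m [[108.0, 109.0], [211.0, 109.0], [417.0, 109.0], [520.0, 109.0]] sc [[288.0, 419.0], [255.0, 415.0], [188.0, 406.0], [155.0, 402.0]]
0.08 -0.016 0 w4m [[123.0, 318.0], [235.0, 318.0], [461.0, 318.0], [573.0, 318.0]] sc [[292.0, 351.0], [258.0, 346.0], [191.0, 338.0], [157.0, 334.0]]
0.08 -0.016 -0.026 w4m [[110.0, 232.0], [215.0, 232.0], [424.0, 232.0], [528.0, 232.0]] sc [[293.0, 379.0], [260.0, 375.0], [193.0, 367.0], [160.0, 363.0]]
0.08 -0.032 0 w4m [[125.0, 216.0], [240.0, 216.0], [468.0, 217.0], [582.0, 217.0]] sc [[287.0, 380.0], [253.0, 375.0], [185.0, 367.0], [151.0, 363.0]]
0.08 -0.032 -0.026 w4m [[113
[... 651 characters left out ...]
66.0], [553.0, 166.0]] sc [[287.0, 397.0], [254.0, 393.0], [187.0, 385.0], [153.0, 380.0]]
0.1 -0.016 0 w4m [[134.0, 394.0], [254.0, 394.0], [493.0, 394.0], [613.0, 395.0]] sc [[291.0, 328.0], [257.0, 324.0], [189.0, 315.0], [155.0, 311.0]]
0.1 -0.016 -0.026 w4m [[120.0, 297.0], [230.0, 297.0], [452.0, 297.0], [562.0, 297.0]] sc [[292.0, 357.0], [259.0, 353.0], [191.0, 345.0], [158.0, 341.0]]
0.1 -0.032 0 w4m [[137.0, 287.0], [258.0, 287.0], [501.0, 287.0], [623.0, 287.0]] sc [[286.0, 357.0], [251.0, 353.0], [183.0, 344.0], [149.0, 340.0]]
0.1 -0.032 -0.026 w4m [[122.0, 197.0], [234.0, 197.0], [459.0, 197.0], [571.0, 197.0]] sc [[287.0, 386.0], [253.0, 382.0], [186.0, 374.0], [152.0, 369.0]]
```

View pics/m.png

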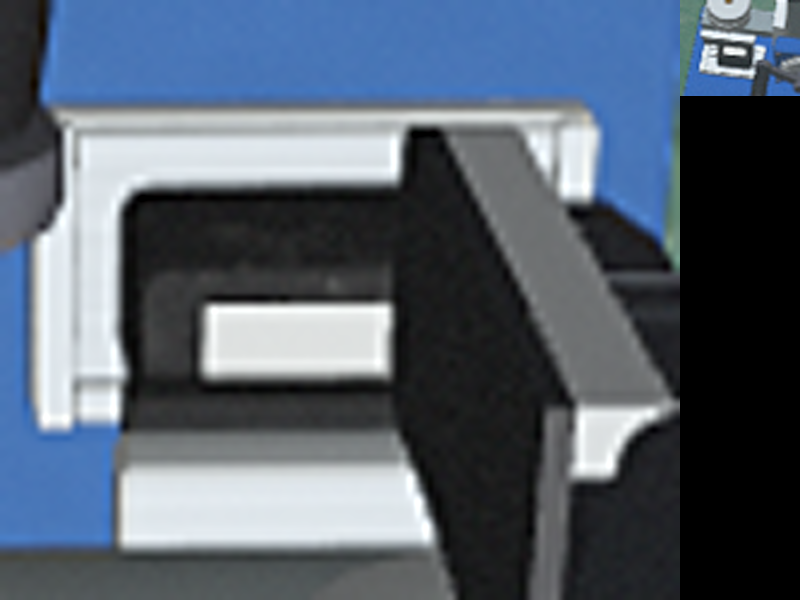

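```bash
cat > chk.py <<'E'
import sys,numpy as np
from workcell import arm
o=arm.get_obs();p=o["tcp_pos"];F=o["contact_force"]
Y=p[1]+.0984+.1*(p[0]-.4824); a=np.arctan2(p[2]-.125,Y)
Ft=-np.sin(a)*F[1]+np.cos(a)*F[2];Fr=np.cos(a)*F[1]+np.sin(a)*F[2]
print(f"t {o['time_s']:.2f} crank {a-.524:.3f} r {np.hypot(Y,p[2]-.125)*1e3:.1f} Ft {Ft:.1f} Fr {Fr:.1f} grip {o['finger_force']:.0f}")
sys.exit(Ft<float(sys.argv[1]))
E
python3 chk.py 2
python3 - <<'E'
import numpy as np
a=.319
for d in [.1]*14+[.04]*18:
    b=a+d;k=2 if d==.1 else 1
    Y=6*(np.cos(b)-np.cos(a))/k;Z=6*(np.sin(b)-np.sin(a))/k
    print(f"->crank {b-.524:.2f} x{k}: tx {-.1*Y:.2f} ty {.995*Y:.2f} tz {Z:.2f}");a=b
E
```

```text
t 8.78 crank -0.203 r 59.8 Ft 3.6 Fr 3.2 grip 59
->crank -0.10 x2: tx 0.01 ty -0.11 tz 0.28
->crank -0.01 x2: tx 0.01 ty -0.13 tz 0.27
->crank 0.09 x2: tx 0.02 ty -0.16 tz 0.25
->crank 0.19 x2: tx 0.02 ty -0.19 tz 0.24
->crank 0.29 x2: tx 0.02 ty -0.21 tz 0.22
->crank 0.39 x2: tx 0.02 ty -0.23 tz 0.19
->crank 0.49 x2: tx 0.02 ty -0.25 tz 0.17
->crank 0.59 x2: tx 0.03 ty -0.26 tz 0.14
->crank 0.70 x2: tx 0.03 ty -0.27 tz 0.12
->crank 0.80 x2: tx 0.03 ty -0.28 tz 0.09
->crank 0.90 x2: tx 0.03 ty -0.29 tz 0.06
->crank 1.00 x2: tx 0.03 ty -0.30 tz 0.03
->crank 1.10 x2: tx 0.03 ty -0.30 tz 0.00
->crank 1.20 x2: tx 0.03 ty -0.30 tz -0.03
->crank 1.24 x1: tx 0.02 ty -0.24 tz -0.04
->crank 1.28 x1: tx 0.02 ty -0.23 tz -0.05
->crank 1.32 x1: tx 0.02 ty -0.23 tz -0.06
->crank 1.36 x1: tx 0.02 ty -0.23 tz -0.07
->crank 1.40 x1: tx 0.02 ty -0.23 tz -0.08
->crank 1.44 x1: tx 0.02 ty -0.22 tz -0.09
->crank 1.48 x1: tx 0.02 ty -0.22 tz -0.10
->crank 1.52 x1: tx 0.02 ty -0.22 tz -0.10
->crank 1.56 x1: tx 0.02 ty -0.21 tz -0.11
->crank 1.60 x1: tx 0.02 ty -0.21 tz -0.12
->crank 1.64 x1: tx 0.02 ty -0.20 tz -0.13
->crank 1.68 x1: tx 0.02 ty -0.20 tz -0.14
->crank 1.72 x1: tx 0.02 ty -0.19 tz -0.14
->crank 1.76 x1: tx 0.02 ty -0.18 tz -0.15
->crank 1.80 x1: tx 0.02 ty -0.18 tz -0.16
->crank 1.84 x1: tx 0.02 ty -0.17 tz -0.17
->crank 1.88 x1: tx 0.02 ty -0.16 tz -0.17
->crank 1.92 x1: tx 0.02 ty -0.16 tz -0.18False
```

```bash
set -e
python3 -m jog '[{"tx":0.01,"ty":-0.11,"tz":0.28,"rx":0,"ry":0,"rz":0,"hand":0},{"tx":0.01,"ty":-0.11,"tz":0.28,"rx":0,"ry":0,"rz":0,"hand":0}]' >/dev/null; python3 chk.py 1.5
python3 -m jog '[{"tx":0.01,"ty":-0.13,"tz":0.27,"rx":0,"ry":0,"rz":0,"hand":0},{"tx":0.01,"ty":-0.13,"tz":0.27,"rx":0,"ry":0,"rz":0,"hand":0}]' >/dev/null; python3 chk.py 1.5
python3 -m jog '[{"tx":0.02,"ty":-0.16,"tz":0.25,"rx":0,"ry":0,"rz":0,"hand":0}]' >/dev/null; python3 chk.py 1.5
python3 -m jog '[{"tx":0.02,"ty":-0.16,"tz":0.25,"rx":0,"ry":0,"rz":0,"hand":0}]' >/dev/null; python3 chk.py 1.5
python3 -m jog '[{"tx":0.02,"ty":-0.19,"tz":0.24,"rx":0,"ry":0,"rz":0,"hand":0}]' >/dev/null; python3 chk.py 1.5
python3 -m jog '[{"tx":0.02,"ty":-0.19,"tz":0.24,"rx":0,"ry":0,"rz":0,"hand":0}]' >/dev/null; python3 chk.py 1.5
python3 -m jog '[{"tx":0.02,"ty":-0.21,"tz":0.22,"rx":0,"ry":0,"rz":0,"hand":0}]' >/dev/null; python3 chk.py 1.5
python3 -m jog '[{"tx":0.02,"ty":-0.21,"tz":0.22,"rx":0,"ry":0,"rz":0,"hand":0}]' >/dev/null; python3 chk.py 1.5
python3 -m jog '[{"tx":0.02,"ty":-0.23,"tz":0.19,"rx":0,"ry":0,"rz":0,"hand":0},{"tx":0.02,"ty":-0.23,"tz":0.19,"rx":0,"ry":0,"rz":0,"hand":0}]' >/dev/null; python3 chk.py 1.5
python3 -m jog '[{"tx":0.02,"ty":-0.25,"tz":0.17,"rx":0,"ry":0,"rz":0,"hand":0},{"tx":0.02,"ty":-0.25,"tz":0.17,"rx":0,"ry":0,"rz":0,"hand":0}]' >/dev/null; python3 chk.py 1.5
```

```text
t 9.03 crank -0.100 r 59.8 Ft 3.6 Fr 4.7 grip 59False
```

```bash
sed -i 's/sys.exit(Ft/sys.exit(int(Ft/; s/\[1\]))$/[1])))/' chk.py; tail -1 chk.py; set -e
python3 -m jog '[{"tx":0.01,"ty":-0.13,"tz":0.27,"rx":0,"ry":0,"rz":0,"hand":0},{"tx":0.01,"ty":-0.13,"tz":0.27,"rx":0,"ry":0,"rz":0,"hand":0}]' >/dev/null; python3 chk.py 1.5
python3 -m jog '[{"tx":0.02,"ty":-0.16,"tz":0.25,"rx":0,"ry":0,"rz":0,"hand":0}]' >/dev/null; python3 chk.py 1.5
python3 -m jog '[{"tx":0.02,"ty":-0.16,"tz":0.25,"rx":0,"ry":0,"rz":0,"hand":0}]' >/dev/null; python3 chk.py 1.5
python3 -m jog '[{"tx":0.02,"ty":-0.19,"tz":0.24,"rx":0,"ry":0,"rz":0,"hand":0}]' >/dev/null; python3 chk.py 1.5
python3 -m jog '[{"tx":0.02,"ty":-0.19,"tz":0.24,"rx":0,"ry":0,"rz":0,"hand":0}]' >/dev/null; python3 chk.py 1.5
python3 -m jog '[{"tx":0.02,"ty":-0.21,"tz":0.22,"rx":0,"ry":0,"rz":0,"hand":0}]' >/dev/null; python3 chk.py 1.5
python3 -m jog '[{"tx":0.02,"ty":-0.21,"tz":0.22,"rx":0,"ry":0,"rz":0,"hand":0}]' >/dev/null; python3 chk.py 1.5
python3 -m jog '[{"tx":0.02,"ty":-0.23,"tz":0.19,"rx":0,"ry":0,"rz":0,"hand":0},{"tx":0.02,"ty":-0.23,"tz":0.19,"rx":0,"ry":0,"rz":0,"hand":0}]' >/dev/null; python3 chk.py 1.5
python3 -m jog '[{"tx":0.02,"ty":-0.25,"tz":0.17,"rx":0,"ry":0,"rz":0,"hand":0},{"tx":0.02,"ty":-0.25,"tz":0.17,"rx":0,"ry":0,"rz":0,"hand":0}]' >/dev/null; python3 chk.py 1.5
```

```text
sys.exit(int(Ft<float(sys.argv[1])))
t 9.28 crank 0.003 r 59.9 Ft 3.5 Fr 2.8 grip 59
t 9.40 crank 0.053 r 59.9 Ft 3.9 Fr 4.3 grip 59
t 9.53 crank 0.103 r 59.9 Ft 3.3 Fr 4.1 grip 59
t 9.65 crank 0.154 r 59.9 Ft 4.1 Fr 5.1 grip 59
t 9.78 crank 0.207 r 60.0 Ft 3.5 Fr 5.0 grip 59
t 9.90 crank 0.259 r 60.0 Ft 3.5 Fr 5.1 grip 59
t 10.03 crank 0.311 r 60.0 Ft 4.0 Fr 3.7 grip 59
t 10.28 crank 0.413 r 60.1 Ft 4.1 Fr 4.8 grip 59
t 10.53 crank 0.517 r 60.1 Ft 3.5 Fr 4.3 grip 59
```

```bash
set -e
python3 -m jog '[{"tx":0.03,"ty":-0.26,"tz":0.14,"rx":0,"ry":0,"rz":0,"hand":0},{"tx":0.03,"ty":-0.26,"tz":0.14,"rx":0,"ry":0,"rz":0,"hand":0}]' >/dev/null; python3 chk.py 1.8
python3 -m jog '[{"tx":0.03,"ty":-0.27,"tz":0.12,"rx":0,"ry":0,"rz":0,"hand":0},{"tx":0.03,"ty":-0.27,"tz":0.12,"rx":0,"ry":0,"rz":0,"hand":0}]' >/dev/null; python3 chk.py 1.8
python3 -m jog '[{"tx":0.03,"ty":-0.28,"tz":0.09,"rx":0,"ry":0,"rz":0,"hand":0},{"tx":0.03,"ty":-0.28,"tz":0.09,"rx":0,"ry":0,"rz":0,"hand":0}]' >/dev/null; python3 chk.py 1.8
python3 -m jog '[{"tx":0.03,"ty":-0.29,"tz":0.06,"rx":0,"ry":0,"rz":0,"hand":0}]' >/dev/null; python3 chk.py 1.8
python3 -m jog '[{"tx":0.03,"ty":-0.29,"tz":0.06,"rx":0,"ry":0,"rz":0,"hand":0}]' >/dev/null; python3 chk.py 1.8
python3 -m jog '[{"tx":0.03,"ty":-0.30,"tz":0.03,"rx":0,"ry":0,"rz":0,"hand":0}]' >/dev/null; python3 chk.py 1.8
python3 -m jog '[{"tx":0.03,"ty":-0.30,"tz":0.03,"rx":0,"ry":0,"rz":0,"hand":0}]' >/dev/null; python3 chk.py 1.8
python3 -m jog '[{"tx":0.015,"ty":-0.15,"tz":0,"rx":0,"ry":0,"rz":0,"hand":0}]' >/dev/null; python3 chk.py 1.8
python3 -m jog '[{"tx":0.015,"ty":-0.15,"tz":0,"rx":0,"ry":0,"rz":0,"hand":0}]' >/dev/null; python3 chk.py 1.8
python3 -m jog '[{"tx":0.015,"ty":-0.15,"tz":0,"rx":0,"ry":0,"rz":0,"hand":0}]' >/dev/null; python3 chk.py 1.8
python3 -m jog '[{"tx":0.015,"ty":-0.15,"tz":0,"rx":0,"ry":0,"rz":0,"hand":0}]' >/dev/null; python3 chk.py 1.8
```

```text
t 10.78 crank 0.618 r 60.2 Ft 4.1 Fr 4.3 grip 59
t 11.03 crank 0.718 r 60.2 Ft 3.8 Fr 2.7 grip 59
t 11.28 crank 0.811 r 60.2 Ft 3.8 Fr 3.2 grip 59
t 11.40 crank 0.854 r 60.1 Ft 4.9 Fr 4.7 grip 59
t 11.53 crank 0.900 r 60.2 Ft 3.4 Fr 3.7 grip 59
t 11.65 crank 0.947 r 60.1 Ft 3.8 Fr 5.0 grip 59
t 11.78 crank 0.996 r 60.1 Ft 3.9 Fr 4.3 grip 59
t 11.90 crank 1.023 r 60.0 Ft 4.1 Fr 5.0 grip 59
t 12.03 crank 1.047 r 60.0 Ft 3.9 Fr 4.8 grip 59
t 12.15 crank 1.072 r 60.1 Ft 3.9 Fr 4.9 grip 59
t 12.28 crank 1.097 r 60.0 Ft 3.8 Fr 3.9 grip 59
```

```bash
set -e
python3 -m jog '[{"tx":0.015,"ty":-0.15,"tz":-0.01,"rx":0,"ry":0,"rz":0,"hand":0}]' >/dev/null; python3 chk.py 2
python3 -m jog '[{"tx":0.015,"ty":-0.15,"tz":-0.01,"rx":0,"ry":0,"rz":0,"hand":0}]' >/dev/null; python3 chk.py 2
python3 -m jog '[{"tx":0.015,"ty":-0.15,"tz":-0.02,"rx":0,"ry":0,"rz":0,"hand":0}]' >/dev/null; python3 chk.py 2
python3 -m jog '[{"tx":0.015,"ty":-0.15,"tz":-0.02,"rx":0,"ry":0,"rz":0,"hand":0}]' >/dev/null; python3 chk.py 2
python3 -m jog '[{"tx":0.015,"ty":-0.15,"tz":-0.03,"rx":0,"ry":0,"rz":0,"hand":0}]' >/dev/null; python3 chk.py 2
python3 -m jog '[{"tx":0.015,"ty":-0.15,"tz":-0.03,"rx":0,"ry":0,"rz":0,"hand":0}]' >/dev/null; python3 chk.py 2
python3 -m jog '[{"tx":0.015,"ty":-0.15,"tz":-0.04,"rx":0,"ry":0,"rz":0,"hand":0}]' >/dev/null; python3 chk.py 2
python3 -m jog '[{"tx":0.015,"ty":-0.14,"tz":-0.04,"rx":0,"ry":0,"rz":0,"hand":0}]' >/dev/null; python3 chk.py 2
python3 -m jog '[{"tx":0.015,"ty":-0.14,"tz":-0.05,"rx":0,"ry":0,"rz":0,"hand":0}]' >/dev/null; python3 chk.py 2
python3 -m jog '[{"tx":0.015,"ty":-0.14,"tz":-0.05,"rx":0,"ry":0,"rz":0,"hand":0}]' >/dev/null; python3 chk.py 2
python3 -m jog '[{"tx":0.015,"ty":-0.14,"tz":-0.05,"rx":0,"ry":0,"rz":0,"hand":0}]' >/dev/null; python3 chk.py 2
python3 -m jog '[{"tx":0.015,"ty":-0.14,"tz":-0.05,"rx":0,"ry":0,"rz":0,"hand":0}]' >/dev/null; python3 chk.py 2
python3 -m jog '[{"tx":0.015,"ty":-0.14,"tz":-0.06,"rx":0,"ry":0,"rz":0,"hand":0}]' >/dev/null; python3 chk.py 2
python3 -m jog '[{"tx":0.015,"ty":-0.14,"tz":-0.06,"rx":0,"ry":0,"rz":0,"hand":0}]' >/dev/null; python3 chk.py 2
python3 -m jog '[{"tx":0.015,"ty":-0.14,"tz":-0.06,"rx":0,"ry":0,"rz":0,"hand":0}]' >/dev/null; python3 chk.py 2
python3 -m jog '[{"tx":0.015,"ty":-0.14,"tz":-0.06,"rx":0,"ry":0,"rz":0,"hand":0}]' >/dev/null; python3 chk.py 2
```

```text
t 12.40 crank 1.122 r 60.0 Ft 3.7 Fr 3.8 grip 59
t 12.53 crank 1.147 r 60.0 Ft 4.2 Fr 3.6 grip 59
t 12.65 crank 1.172 r 60.0 Ft 4.1 Fr 3.9 grip 59
t 12.78 crank 1.198 r 59.9 Ft 4.3 Fr 2.9 grip 59
t 12.90 crank 1.223 r 59.9 Ft 4.7 Fr 4.4 grip 59
t 13.03 crank 1.249 r 59.9 Ft 3.4 Fr 3.8 grip 59
t 13.15 crank 1.275 r 59.8 Ft 4.8 Fr 3.6 grip 59
t 13.28 crank 1.300 r 59.8 Ft 4.5 Fr 4.0 grip 59
t 13.40 crank 1.326 r 59.8 Ft 4.5 Fr 5.9 grip 59
t 13.53 crank 1.351 r 59.7 Ft 3.8 Fr 5.1 grip 59
t 13.65 crank 1.373 r 59.6 Ft 0.2 Fr 6.7 grip 59
```

```bash
for i in 1 2; do python3 -m jog '[{"tx":0,"ty":0,"tz":0,"rx":0,"ry":0,"rz":0,"hand":0}]' >/dev/null; python3 chk.py 2; done
python3 -m jog '[{"tx":0,"ty":-0.03,"tz":-0.01,"rx":0,"ry":0,"rz":0,"hand":0},{"tx":0,"ty":0,"tz":0,"rx":0,"ry":0,"rz":0,"hand":0}]' >/dev/null; python3 chk.py 2
```

```text
t 13.78 crank 1.371 r 59.7 Ft 3.2 Fr 4.7 grip 59
t 13.90 crank 1.371 r 59.7 Ft 2.4 Fr 6.2 grip 59
t 14.15 crank 1.372 r 59.7 Ft 1.3 Fr 5.7 grip 59
```

```bash
for i in 1; do python3 -m jog '[{"tx":0,"ty":-0.03,"tz":-0.01,"rx":0,"ry":0,"rz":0,"hand":0},{"tx":0,"ty":0,"tz":0,"rx":0,"ry":0,"rz":0,"hand":0}]' >/dev/null; python3 chk.py 2;python3 -m jog '[{"tx":0,"ty":0,"tz":0,"rx":0,"ry":0,"rz":0,"hand":0}]' >/dev/null; python3 chk.py 2;python3 -m jog '[{"tx":0,"ty":0,"tz":0,"rx":0,"ry":0,"rz":0,"hand":0}]' >/dev/null; python3 chk.py 2; done
```

```text
t 14.40 crank 1.373 r 59.6 Ft 0.1 Fr 5.8 grip 59
t 14.53 crank 1.373 r 59.6 Ft 1.7 Fr 6.2 grip 59
t 14.65 crank 1.373 r 59.6 Ft 0.4 Fr 6.4 grip 59
```

```bash
python3 -m jog '[{"tx":0,"ty":-0.03,"tz":0.1,"rx":0,"ry":0,"rz":0,"hand":0},{"tx":0,"ty":0,"tz":0,"rx":0,"ry":0,"rz":0,"hand":0}]' >/dev/null; python3 chk.py 2; python3 -m jog '[{"tx":0,"ty":0,"tz":0,"rx":0,"ry":0,"rz":0,"hand":0}]' >/dev/null; python3 chk.py 2
```

```text
t 14.90 crank 1.372 r 59.8 Ft 3.2 Fr 0.6 grip 59
t 15.03 crank 1.372 r 59.8 Ft 2.3 Fr 1.4 grip 59
```

```bash
python3 -m jog '[{"tx":0,"ty":-0.04,"tz":-0.01,"rx":0,"ry":0,"rz":0,"hand":0},{"tx":0,"ty":0,"tz":0,"rx":0,"ry":0,"rz":0,"hand":0}]' >/dev/null; python3 chk.py 2; python3 -m jog '[{"tx":0,"ty":0,"tz":0,"rx":0,"ry":0,"rz":0,"hand":0}]' >/dev/null; python3 chk.py 2
python3 -m jog '[{"tx":0,"ty":-0.02,"tz":-0.01,"rx":0,"ry":0,"rz":0,"hand":0},{"tx":0,"ty":0,"tz":0,"rx":0,"ry":0,"rz":0,"hand":0}]' >/dev/null; python3 chk.py 2; python3 -m jog '[{"tx":0,"ty":0,"tz":0,"rx":0,"ry":0,"rz":0,"hand":0}]' >/dev/null; python3 chk.py 2
```

```text
t 15.28 crank 1.374 r 59.8 Ft 0.8 Fr 1.2 grip 59
t 15.40 crank 1.373 r 59.8 Ft 1.6 Fr 0.8 grip 59
t 15.65 crank 1.374 r 59.8 Ft -0.3 Fr 1.9 grip 59
t 15.78 crank 1.375 r 59.8 Ft 0.3 Fr 1.9 grip 59
```

Landed (crank stands, load gone from the grip). Release and retreat upward.

```bash
python3 -m jog '[{"tx":0,"ty":0,"tz":0,"rx":0,"ry":0,"rz":0,"hand":0.15},{"tx":0,"ty":0,"tz":0,"rx":0,"ry":0,"rz":0,"hand":0.4},{"tx":0,"ty":0,"tz":0,"rx":0,"ry":0,"rz":0,"hand":0.6},{"tx":0,"ty":0,"tz":0,"rx":0,"ry":0,"rz":0,"hand":0.6}]'
python3 -m jog '[{"tx":0,"ty":0,"tz":0.5,"rx":0,"ry":0,"rz":0,"hand":0.6},{"tx":0,"ty":0,"tz":1.5,"rx":0,"ry":0,"rz":0,"hand":0.6},{"tx":0,"ty":0,"tz":3,"rx":0,"ry":0,"rz":0,"hand":0.6},{"tx":0,"ty":0,"tz":3,"rx":0,"ry":0,"rz":0,"hand":0.6},{"tx":-2,"ty":0,"tz":3,"rx":0,"ry":0,"rz":0,"hand":0.6},{"tx":-2,"ty":0,"tz":1,"rx":0,"ry":0,"rz":0,"hand":0.6},{"tx":0,"ty":0,"tz":0,"rx":0,"ry":0,"rz":0,"hand":0.6},{"tx":0,"ty":0,"tz":0,"rx":0,"ry":0,"rz":0,"hand":0.6}]'
python3 - <<'E'
from h import *
from workcell import viewer
o=wrist("w6")
def blobs(img,lo,hi,roi):
    x0,y0,x1,y1=roi;m=cv2.inRange(cv2.cvtColor(img[y0:y1,x0:x1],cv2.COLOR_BGR2HSV),lo,hi);p=np.argwhere(m);return (p.mean(0)[::-1]+(x0,y0)).round(1) if len(p) else None
f=viewer.grab_frame("scene")["frame"];cv2.imwrite("pics/scene1.png",f);f0=cv2.imread("pics/scene0.png")
for n,g in(("before",f0),("after",f)):
    print(n,"pin",blobs(g,(15,120,120),(35,255,255),(275,155,310,200)),"red",blobs(g,(0,180,120),(6,255,255),(320,180,380,230)))
# handle: dark pixels along circle in wrist view
g=cv2.imread("pics/w6.png");C["w6"]=np.load("w6.npz");c,s=np.cos(.1),np.sin(.1)
for k in(1.27,1.37,1.47):
    a=.524+k;P=[(.5915+c*x-s*.06*np.cos(a),-.088+s*x+c*.06*np.cos(a),.125+.06*np.sin(a)) for x in(-.125,-.11)]
    print(k,proj("w6",P).round().tolist())
for r in(150,165,180,195): print(r,[int(v) for v in g[r,250:390:5].mean(1)])
print("red w6",blobs(g,(0,180,120),(6,255,255),(0,100,320,330)),"pred",proj("w6",(.5915-c*.053+s*.139,-.088-s*.053-c*.139,.105)))
E
```

```text
time_s: 16.27
tcp_pos: [0.4884, -0.1184, 0.1812]
ee_rot: [[-0.995, -0.1, -0.002], [-0.1, 0.995, 0.001], [0.002, 0.001, -1.0]]
contact_force: [-0.4, 1.0, -0.6]
opening: 0.0513
finger_force: 0.0
time_s: 17.27
tcp_pos: [0.4496, -0.1189, 0.3021]
ee_rot: [[-0.995, -0.1, 0.001], [-0.1, 0.995, -0.0], [-0.001, -0.0, -1.0]]
contact_force: [-0.2, -0.6, -1.0]
opening: 0.0512
finger_force: 0.0
before pin [290.  168.5] red [350.6 199.3]
after pin None red [354.5 207.6]
1.27 [[323.0, 219.0], [323.0, 234.0]]
1.37 [[317.0, 219.0], [317.0, 234.0]]
1.47 [[311.0, 218.0], [311.0, 233.0]]
150 [127, 121, 133, 119, 125, 125, 125, 123, 121, 122, 124, 120, 128, 120, 123, 124, 125, 123, 123, 125, 122, 125, 126, 126, 134, 132, 127, 126]
165 [119, 120, 124, 127, 126, 127, 130, 131, 130, 128, 130, 125, 130, 145, 125, 132, 137, 132, 140, 127, 128, 128, 122, 136, 129, 126, 127, 132]
180 [136, 129, 121, 125, 130, 126, 133, 127, 127, 129, 131, 129, 141, 135, 125, 126, 122, 123, 125, 131, 128, 128, 127, 125, 134, 131, 129, 128]
195 [130, 134, 129, 138, 131, 128, 126, 125, 124, 126, 126, 127, 125, 125, 126, 125, 125, 123, 125, 124, 125, 124, 125, 126, 126, 125, 126, 123]
red w6 [240.6 243.1] pred [[222.20714986 250.31493957]]
```

```bash
python3 - <<'E'
import cv2,numpy as np
g=cv2.imread("pics/w6.png")
for r in(222,230):
    d=np.flatnonzero(g[r,280:360].max(1)<70)+280; print(r,d.min() if len(d) else None,d.max() if len(d) else None)
h=cv2.cvtColor(g,cv2.COLOR_BGR2HSV);m=cv2.inRange(h,(0,180,120),(6,255,255))[100:330,0:320];p=np.argwhere(m);print("red cols",p[:,1].min(),p[:,1].max())
for lo,hi in((210,222),(222,240),(240,270)):
    q=p[(p[:,1]>=lo)&(p[:,1]<hi)];print(lo,q[:,0].mean()+100 if len(q) else None)
E
```

```text
222 304 325
230 304 339
red cols 215 291
210 243.1904761904762
222 243.7792207792208
240 242.125
```

```bash
python3 -c "
from workcell import arm
print(arm.finish_job())"
```

```text
the job is handed in; nothing more can be done
None
```

I pressed the lever fully down, wound the crank back until the pawl cleared, and lowered the head slowly until the case took its weight at about 1.37 rad. I then let go and handed the job in at about 17 s. The landing was judged from the load leaving the grip, because the arm hid the head in the last scene picture. The last wrist picture has the lever down and the crank where I left it.

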